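Open the child-safe oxide box with the release stick

TASK

The child-safe oxide box is shut: take the wooden release stick from the tool rack and push its thin end down through the narrow slot in the box's lid until the hidden catch is pressed fully home and the drawer has come fully out. Press gently: the catch gives under a light push, but leaning on the box or on the bottomed catch with more than about 20 N breaks it. Then stand the stick back in the rack hole it came from, and leave everything else on the bench where it is.

Things in the scene. Friction and masses are not known exactly. Their poses are not given: they have to be found in the camera images.
- oxide_box: Plywood box fixed to the bench, 180 (x) x 150 (y) x 120 mm high, with a flat 6 mm aluminium lid; its drawer is in the lower part of the -x face. Origin: centre of the underside; z up.
- slot (a point): Centre of the slot's mouth, on the lid's top face, 40 mm from the box's centre along its +x; axes as the box. The slot goes straight through the 6 mm lid: 14 mm wide along the box's x, 36 mm long along its y. Out of sight below it a flat catch tab spans the whole slot; its top starts somewhere from 18 to 54 mm below the lid's top face, different each time.
- drawer (a joint): How far the drawer has come out along the box's -x, in m: 0 shut, 0.018 fully out. It is driven by the hidden catch tab, 1.5 mm for every mm the tab goes down. The tab gives way under about 3 to 6 N (pushed slowly) all along its 12 mm of travel, then meets a hard stop; tab and drawer stay where they are pushed.
- stick: Release stick of pale wood, 40 g, 150 mm long, standing upright in a rack hole: a round shaft 10 mm in diameter over the lower 95 mm, then a flat grip 26 (x) x 14 (y) x 55 mm high, from 95 to 150 mm above the origin. Origin: centre of the shaft's lower end; z up along the stick. At the start the origin is 10 mm above the bench.
- stick_tip (a point): Centre of the flat lower end of the stick's shaft (the same point as the stick's origin).
- rack: Wooden block fixed to the bench, 70 (x) x 170 (y) x 60 mm high. Two round holes, 14 mm in diameter and 50 mm deep (floor 10 mm above the bench), at 45 mm either side of the centre along its y; one holds the stick, the other the burnisher, either way round. Origin: centre of the underside.
- burnisher: The rack's other tool, to be left alone: a round 10 mm wooden shaft with a 26 mm ball on top, 106 mm long, standing in the other hole. Origin: centre of its lower end.
- glaze_jar: Small closed glass jar, 56 mm wide, 85 mm high, on the far side of the rack. Origin: centre of the underside.

How it is judged:
On the way, in this order (a step that is already met when the one before it is completed fails the run):
1. the stick's thin end is through the slot, at least 8 mm below the lid's top face, with the drawer still (nearly) shut (z of stick_tip in the frame of slot below -0.008 m and horizontal distance between stick_tip and slot below 0.02 m and value of joint drawer below 0.01 m), for 0.04 s.
2. with the stick in the slot, the drawer comes out to at least 16 mm (value of joint drawer above 0.016 m and z of stick_tip in the frame of slot below -0.02 m and horizontal distance between stick_tip and slot below 0.02 m), for 0.05 s.
At the end, for the whole second after the job is handed in: The drawer is at least 16 mm out (fully out is 18 mm); the stick stands upright (within 0.15 rad) and at rest in the rack hole it came from, its lower end within 12 mm of where it started; the burnisher stands in its own hole (value of joint drawer above 0.016 m and distance of each of stick, burnisher from where it was at the start of the episode below 0.012 m and angle between stick's own z axis and vertical below 0.15 rad and linear speed of stick below 0.02 m/s); the robot touches nothing.
It fails at once if the stick presses on the box, its catch or its drawer with more than 25 N (contact force between stick and oxide_box above 25 N or contact force between stick and tab above 25 N).
It fails at once if the robot itself presses on the box or its drawer with more than 25 N (contact force between any of the fingers, the arm and oxide_box above 25 N).
It fails at once if the burnisher, vase, caliper, paddle or jar is moved by more than 25 mm (distance of any of burnisher, vase, caliper, paddle, glaze_jar from where it was at the start of the episode above 0.025 m).
It also fails if it takes over 58 s, if anything falls off the work surface, if the arm or the gripper's body presses on something with over 40 N, if the wrist force passes 120 N, or if a joint passes its speed limit or range.

ROBOT

A 6-joint arm with a two-finger parallel gripper is mounted at the origin on the work surface. World frame = base frame: x ahead of the robot, y to its left, z up, the work surface at z = 0. Lengths are in m, angles in rad, forces in N, time in s.
With the tool pointing down it reaches from about 0.25 to 0.775 m from the base axis. Payload 4 kg.
Tool frame: the origin (TCP) lies midway between the tips of the shut fingers; the grasp point (between the pads) lies 19 mm behind it (robot.grasp_offset is the distance from the TCP to the grasp point, in m); z points along the fingers, y is the direction in which the jaws open and shut (so a half turn about z gives the same grasp; the last joint's range is limited). The gripper opens to 94 mm and grips with 3 to 60 N. Pads are 16 mm wide; open, the fingers measure 119 mm over their backs; the gripper's body (75 mm by 177 mm) begins 78 mm behind the grasp point.
Start: joints at [1.089, 0.087, 1.371, -0, 1.684, -0.103], TCP at [0.203, 0.511, 0.206] pointing down, gripper open.
Joint ranges: [-3.1, 3.1], [-0.76, 2.03], [0.27, 2.55], [-1.08, 4.22], [0.17, 2.65], [-2.57, 2.57]. Speed limits (rad/s): [2.79, 2.79, 3.14, 3.14, 3.14, 3.14].

INTERFACE

Orientations are given as [roll, pitch, yaw] about the fixed x, y, z axes, in that order (R = Rz(yaw) Ry(pitch) Rx(roll)).
In Python, from bench import status, viewer, order, robot gives the robot as it stands. The module is installed in compiled form; this text tells all that it offers.
- The arm moves only by the tool move_arm, never from a script. Its argument "targets" is a list of rows, each a list of 3 entries, a list of its own where there are three numbers: the shift along the tool's x, y, z in mm, then the turn, a rotation vector about the tool's x, y, z in degrees, then the opening, from -1 (shut) to 1 (fully open). A call has 1 to 20 rows; each row is the pose to reach, as a shift and turn from the pose commanded when the call began, along the tool's axes at that moment; what a row does not reach only later rows make up. A row lasts 1/8 s, in which the tool goes at most 62.5 mm and 10.7 degrees, less where a joint would pass 70% of its speed; a pose out of reach is approached as far as the arm can. A call with a gripper value outside its range is refused whole. The fingers move at their own pace and stop on an object; the grip force is fixed at half the most. Time passes only in rows, so rows that repeat a pose let the fingers close. It gives the time, the measured TCP pose, the force and the opening at its end, in the units of the state.
- status.get_obs(): the state, without advancing time (a new reading comes with each control period).
- viewer.snapshot(name): name is "scene" or "top"; returns the picture (420x560x3 uint8, red, green, blue); there is no depth.
- viewer.camera_model(name): a dict with "K" (3x3 intrinsics, pixels), "xyz" and "attitude" of the camera in the world. Camera axes: x right, y up, looking along -z (the intrinsics and any distortion apply to the point x, -y, -z); pixel columns grow to the right and rows downward; lengths in m; the calibration is good to about 2 mm. A picture is of the moment at which its call begins. camera_model takes no time and is no camera call.
- order.close_job(): hands the job in, once; it reports no verdict.
The state is a dict: "time": time; "joint_positions": joint angles; "qvel": joint speeds; "joint_torque": joint torques, N m; "tool_pos": TCP position; "ee_rot": TCP orientation; "wrist_force": force on the tool from outside, world axes, zero at the start; "wrist_torque": the same for the moment, N m; "width": finger opening in m.
Only numpy, scipy, OpenCV 4.12 (cv2) and the standard library are available. Lean on these libraries where they do the work, as an engineer would, in place of code of your own. Each camera call takes 0.05 s, during which the arm holds its last target. There are 200 camera calls.

## Working session

There is one attempt and no reset: what is moved stays moved. The work goes in short steps, Python scripts to look and compute and a tool call to move; the robot and the scene stay as the last step left them, time stands still between calls to the robot, and variables do not carry over. Pictures are saved under pics/ and viewed, about 8 in all and at most 12, crops included, and the job is handed in when it is done.

Besides the shell and the picture viewer there is one more tool, called as name(argument=value, ...), one argument or row to a line, values as JSON. move_arm: Moves the arm, as the interface text tells. Its arguments: {"type":"object","properties":{"targets":{"type":"array"}},"required":["targets"]}

```bash
mkdir -p pics; python3 - <<'E'
from bench import status, viewer, robot
import cv2
for n in("scene","top"):
    im=viewer.snapshot(n); cv2.imwrite(f"pics/{n}0.png",im[:,:,::-1]); c=viewer.camera_model(n); print(n,c)
s=status.get_obs(); print(s); print(robot.grasp_offset)
E
```

```text
scene {'K': array([[379.93472894,   0.        , 282.21229255],
       [  0.        , 379.93472894, 207.04587152],
       [  0.        ,   0.        ,   1.        ]]), 'xyz': array([ 0.74364862, -0.59195103,  0.59533593]), 'attitude': array([ 0.84834694, -0.00669271,  0.28180097])}
top {'K': array([[446.36810767,   0.        , 274.88784377],
       [  0.        , 446.36810767, 208.4702993 ],
       [  0.        ,   0.        ,   1.        ]]), 'xyz': array([ 0.45529361, -0.05109698,  1.10942865]), 'attitude': array([ 0.13977774,  0.02174043, -1.58070999])}
{'time': 0.1, 'joint_positions': array([ 1.08888341e+00,  8.79067143e-02,  1.37209697e+00, -2.94792862e-05,
        1.68360323e+00, -1.03155658e-01]), 'qvel': array([-1.11508464e-03, -7.99841375e-04, -5.47759922e-03, -5.41928860e-05,
       -1.96705092e-03, -4.90332334e-04]), 'joint_torque': array([ 2.39763118e-03, -3.41252339e+01, -3.03301156e+01,  7.20449514e-02,
        3.04045086e-02, -1.03315347e-04]), 'tool_pos': array([0.20318271, 0.51056026, 0.20441034]), 'ee_rot': array([-3.13958608e+00, -1.78270997e-04,  2.76283193e+00]), 'wrist_force': array([-0.49390616, -0.41787409, -0.15071115]), 'wrist_torque': array([0.03587074, 0.01474282, 0.01819269]), 'width': 0.09399551989273291}
0.0188
```

View pics/scene0.png

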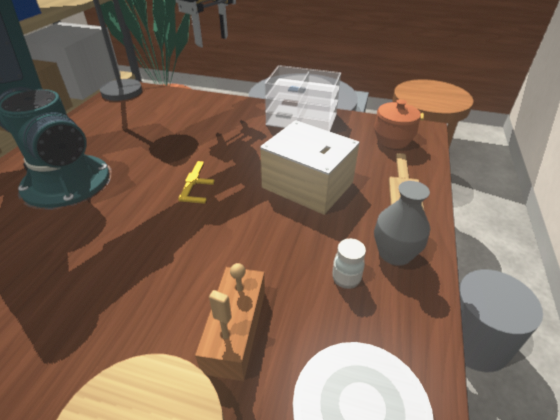

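View pics/top0.png

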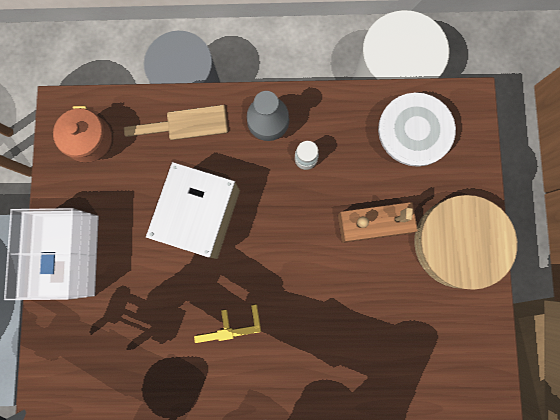

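The top view shows the box (195,210) with its slot at about (196,192), the rack at about (378,221), the stick at the right-hand end (about 405,213) and the burnisher at about (363,222). I'll enlarge these areas for precise pixel positions.

```bash
cat > h.py <<'E'
import numpy as np, cv2
from scipy.spatial.transform import Rotation as R
from bench import status, viewer
def cam(n):
    c=viewer.camera_model(n); return c["K"],np.array(c["xyz"]),R.from_euler("xyz",c["attitude"]).as_matrix()
def proj(n,P):
    K,t,A=cam(n); p=(np.atleast_2d(P)-t)@A*[1,-1,-1]; p=p@K.T; return p[:,:2]/p[:,2:]
def onz(n,uv,z):
    K,t,A=cam(n); d=np.array([*uv,1])@np.linalg.inv(K).T*[1,-1,-1]; d=A@d; return t+d*(z-t[2])/d[2]
def tri(a,b):  # pixel in scene, pixel in top -> point, miss distance
    K1,t1,_=cam("scene");K2,t2,_=cam("top")
    d1=onz("scene",a,0)-t1;d2=onz("top",b,0)-t2
    s=np.linalg.lstsq(np.c_[d1,-d2],t2-t1,rcond=None)[0]
    p,q=t1+s[0]*d1,t2+s[1]*d2; return (p+q)/2,np.linalg.norm(p-q)
E
python3 - <<'E'
import cv2,numpy as np
t=cv2.imread("pics/top0.png");s=cv2.imread("pics/scene0.png")
f=lambda im,x,y:cv2.resize(im[y:y+75,x:x+100],None,fx=4,fy=4,interpolation=cv2.INTER_CUBIC)
g=lambda im,x,y,w,h:cv2.resize(im[y:y+h,x:x+w],(400,300),interpolation=cv2.INTER_CUBIC)
cv2.imwrite("pics/c1.png",np.vstack([np.hstack([g(t,140,155,133,100),f(t,330,185)]),np.hstack([g(s,255,120,120,90),g(s,190,260,160,120)])]))
E
```

```text
(no output)
```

View pics/c1.png

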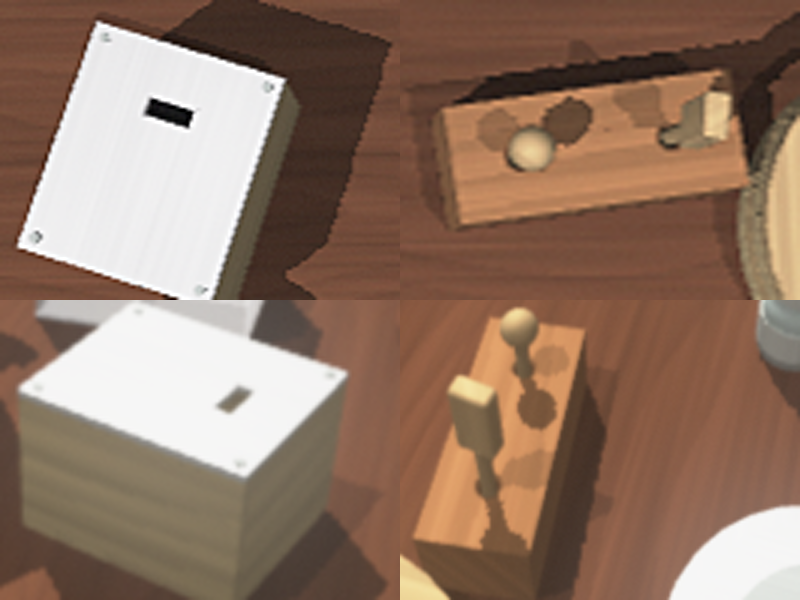

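The crops show the slot at top (196.2,192.6) and scene (325.5,150). The stick's top face is at top (408.8,213.8) and scene (219.2,296). Next I'll get lid and slot blobs by threshold and triangulate.

```bash
python3 - <<'E'
from h import *
np.set_printoptions(precision=4,suppress=True)
def blob(n,roi,f,z):
    x,y,w,h=roi; g=cv2.imread(f"pics/{n}0.png",0)[y:y+h,x:x+w]; m=f(g).astype(np.uint8)
    cs,_=cv2.findContours(m,cv2.RETR_EXTERNAL,cv2.CHAIN_APPROX_NONE); c=max(cs,key=cv2.contourArea).reshape(-1,2)
    P=np.array([onz(n,p+[x,y],z)[:2] for p in c])*1000
    r=cv2.minAreaRect(P.astype(np.float32)); 
    M=np.array(np.where(m)[::-1]).mean(1)+[x,y]
    print(n,"rect mm",r,"centroid px",M,onz(n,M,z))
blob("top",(140,155,110,105),lambda g:g>190,.12)
blob("top",(180,180,32,25),lambda g:g<110,.12)
blob("scene",(255,120,105,65),lambda g:g>200,.12)
blob("scene",(315,143,20,15),lambda g:g<160,.12)
print("slot tri",tri((325.5,150),(196.2,192.6)))
print("stick top",tri((219.2,296),(408.8,213.8)), "at z.16",onz("top",(408.8,213.8),.16),onz("scene",(219.2,296),.16))
rc=np.array([[441,108],[725,70],[748,186],[460,228]])-[400,0]
rc=rc/4+[330,185]
print("rack top corners",np.array([onz("top",p,.06) for p in rc])[:,:2])
sc=np.array([[490,317],[587,327],[525,553],[414,540]])-[400,300]
print("rack scene",np.array([onz("scene",p/2.5+[190,260],.06) for p in sc])[:,:2])
print("hole top",onz("top",(397,218.75),.06),"hole scene",onz("scene",np.array([87,190])/2.5+[190,260],.06))
print("grip top corners",np.array([onz("top",np.array(p)/4+[330,185],.16) for p in [(304,93),(333,93),(326,140),(302,138)]])[:,:2])
print("ball", tri(np.array([119,27])/2.5+[190,260],np.array([131,149])/4+[330,185]))
E
```

```text
top rect mm ((596.6197509765625, 160.36033630371094), (150.4687042236328, 179.81549072265625), 71.89988708496094) centroid px [189.8961 209.7406] [0.5943 0.1601 0.12  ]
top rect mm ((634.0308227539062, 147.3616485595703), (34.04710006713867, 12.936775207519531), 70.7796630859375) centroid px [195.7978 192.2809] [0.634  0.1474 0.12  ]
scene rect mm ((602.506103515625, 186.42706298828125), (205.7666778564453, 183.18931579589844), 71.99211120605469) centroid px [310.5042 144.5893] [0.5987 0.157  0.12  ]
scene rect mm ((635.0213623046875, 145.74099731445312), (29.744871139526367, 9.700563430786133), 73.78108978271484) centroid px [324.9429 149.6   ] [0.6351 0.1457 0.12  ]
slot tri (array([0.635 , 0.1474, 0.1176]), np.float64(0.0026491114027965214))
stick top (array([ 0.5755, -0.3171,  0.1575]), np.float64(0.00280583720255113)) at z.16 [ 0.5739 -0.3171  0.16  ] [ 0.5777 -0.318   0.16  ]
rack top corners [[ 0.5928 -0.1842]
 [ 0.6133 -0.3522]
 [ 0.5444 -0.362 ]
 [ 0.5218 -0.1932]]
rack scene [[ 0.5263 -0.1933]
 [ 0.5963 -0.1822]
 [ 0.6137 -0.3516]
 [ 0.5482 -0.3626]]
hole top [ 0.575  -0.3169  0.06  ] hole scene [ 0.577  -0.3206  0.06  ]
grip top corners [[ 0.5859 -0.3117]
 [ 0.5857 -0.3271]
 [ 0.5606 -0.3221]
 [ 0.5618 -0.3095]]
ball (array([ 0.5642, -0.2282,  0.1029]), np.float64(0.0023177399234106024))
```

```bash
cat >> h.py <<'E'
def go(P,yaw):
    "shift (mm) and turn (deg), tool axes, from the measured pose to TCP P pointing down at yaw deg"
    o=status.get_obs(); A=R.from_euler("xyz",o["ee_rot"]); B=R.from_euler("xyz",[np.pi,0,np.radians(yaw)])
    print("t",round(o["time"],2),"pos",np.round(o["tool_pos"],4),"rpy",np.round(np.degrees(o["ee_rot"]),2),"F",np.round(o["wrist_force"],1),"w",round(o["width"],4))
    print("shift",np.round(A.inv().apply(np.array(P)-o["tool_pos"])*1000,1),"turn",np.round(np.degrees((A.inv()*B).as_rotvec()),1))
E
python3 - <<'E'
from h import *
go([.575,-.317,.26],172)
q=np.array([[59,75],[97,83],[91,103],[52,94]])/2.5+[190,260]
c=np.array([onz("scene",p,.16)[:2] for p in q]); print(c)
v=(c[1]+c[2]-c[0]-c[3]); print("a",np.degrees(np.arctan2(v[1],v[0])),np.linalg.norm(v)/2); v=(c[3]+c[2]-c[0]-c[1]); print("b",np.degrees(np.arctan2(v[1],v[0])),np.linalg.norm(v)/2)
E
```

```text
t 0.1 pos [0.2032 0.5106 0.2044] rpy [-1.7989e+02 -1.0000e-02  1.5830e+02] F [-0.5 -0.4 -0.2] w 0.094
shift [-651.5 -631.5  -54.4] turn [ -0.1  -0.  -13.7]
[[ 0.56627644 -0.31098295]
 [ 0.58849809 -0.30999836]
 [ 0.5903205  -0.32301522]
 [ 0.56774086 -0.32363181]]
a 2.046860083349302 0.022414944234061603
b -82.70226207489907 0.012937659134678241
```

move_arm(
  targets=[
    [[0,0,-55],[0,0,0],1],
    [[-651,-631,-55],[0,0,-20],1],
    [[-651,-631,-55],[0,0,-20],1],
    [[-651,-631,-55],[0,0,-20],1],
    [[-651,-631,-55],[0,0,-20],1],
    [[-651,-631,-55],[0,0,-20],1],
    [[-651,-631,-55],[0,0,-20],1],
    [[-651,-631,-55],[0,0,-20],1],
    [[-651,-631,-55],[0,0,-20],1],
    [[-651,-631,-55],[0,0,-20],1],
    [[-651,-631,-55],[0,0,-20],0.2],
    [[-651,-631,-55],[0,0,-20],0.2],
    [[-651,-631,-55],[0,0,-20],0.2],
    [[-651,-631,-55],[0,0,-20],0.2],
    [[-651,-631,-55],[0,0,-20],0.2],
    [[-651,-631,-55],[0,0,-20],0.2],
    [[-651,-631,-55],[0,0,-20],0.2],
    [[-651,-631,-55],[0,0,-20],0.2],
    [[-651,-631,-55],[0,0,-20],0.2],
    [[-651,-631,-55],[0,0,-20],0.2],
  ],
)

```text
time: 2.6
tool_pos: [0.5749, -0.3149, 0.2614]
ee_rot: [-3.141, 0.001, 3.113]
wrist_force: [0.3, -0.6, -0.1]
width: 0.0565
```

```bash
python3 - <<'E'
from h import *
go([.5755,-.317,.116],178)
im=viewer.snapshot("scene")[:,:,::-1];cv2.imwrite("pics/s1.png",cv2.resize(im[150:360,100:380],None,fx=2.8,fy=2.8,interpolation=cv2.INTER_CUBIC))
E
```

```text
t 2.6 pos [ 0.5749 -0.3149  0.2614] rpy [-1.7997e+02  6.0000e-02  1.7837e+02] F [ 0.3 -0.6 -0.1] w 0.0565
shift [ -0.5  -2.1 145.4] turn [-0.   0.1  0.4]
```

View pics/s1.png

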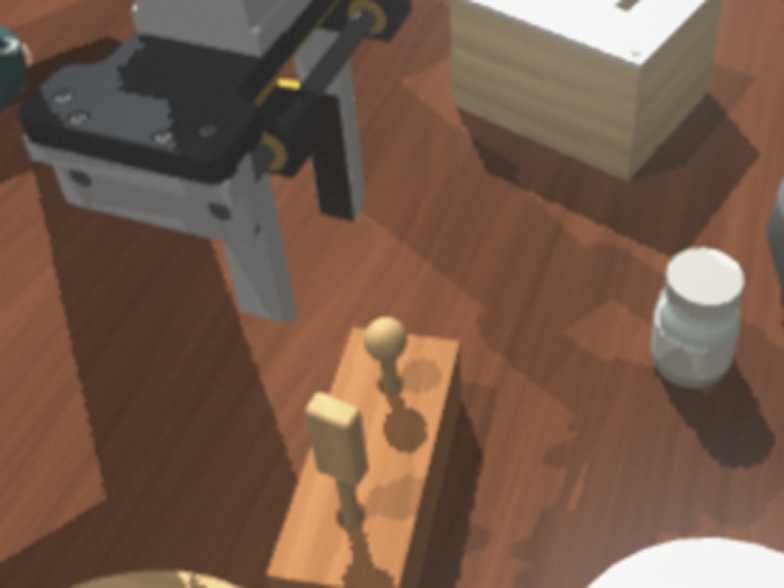

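The scene view shows the fingers above the rack, straddling the stick (grip top at about crop 333,405), with the burnisher clear. Next I descend and grasp.

move_arm(
  targets=[
    [[0,-2,50],[0,0,0],0.2],
    [[0,-2,90],[0,0,0],0.2],
    [[0,-2,120],[0,0,0],0.2],
    [[0,-2,146],[0,0,0],0.2],
    [[0,-2,146],[0,0,0],0.2],
    [[0,-2,146],[0,0,0],-1],
    [[0,-2,146],[0,0,0],-1],
    [[0,-2,146],[0,0,0],-1],
    [[0,-2,146],[0,0,0],-1],
    [[0,-2,146],[0,0,0],-1],
    [[0,-2,146],[0,0,0],-1],
    [[0,-2,146],[0,0,0],-1],
  ],
)

```text
time: 4.15
tool_pos: [0.575, -0.3181, 0.1148]
ee_rot: [-3.141, 0.0, 3.112]
wrist_force: [-0.4, 0.0, 1.0]
width: 0.0138
```

```bash
python3 - <<'E'
from h import *
go([.5755,-.317,.26],178)
im=viewer.snapshot("scene")[:,:,::-1];im2=viewer.snapshot("top")[:,:,::-1]
cv2.imwrite("pics/s2.png",np.hstack([cv2.resize(im[180:380,160:300],None,fx=2.8,fy=2.8,interpolation=cv2.INTER_CUBIC),cv2.resize(im2[150:290,330:470],(400,560))]))
E
```

```text
t 4.15 pos [ 0.575  -0.3181  0.1148] rpy [-1.7999e+02  2.0000e-02  1.7830e+02] F [-0.4  0.   1. ] w 0.0138
shift [  -0.6    1.  -145.2] turn [-0.   0.   0.3]
```

View pics/s2.png

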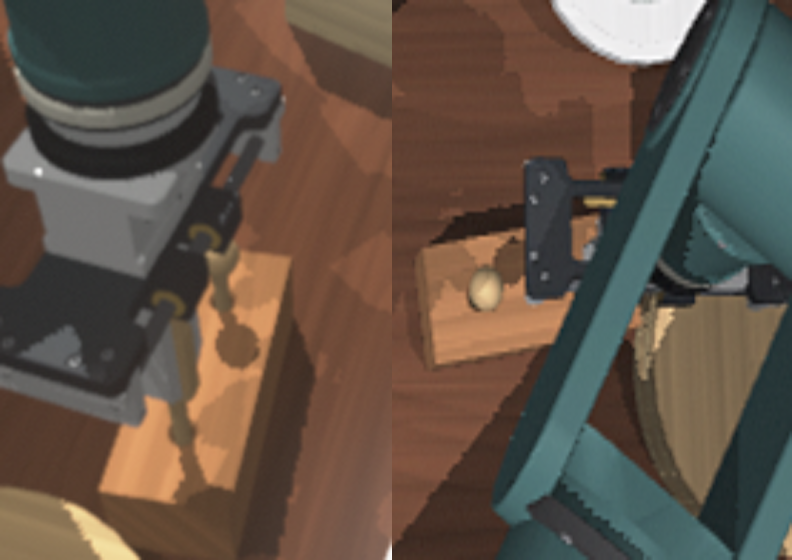

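The width of 13.8 mm confirms the flat grip is held. Next I lift, then travel to above the slot.

move_arm(
  targets=[
    [[0,0,-20],[0,0,0],-1],
    [[0,0,-45],[0,0,0],-1],
    [[0,0,-80],[0,0,0],-1],
    [[0,0,-120],[0,0,0],-1],
    [[0,0,-150],[0,0,0],-1],
    [[0,0,-150],[0,0,0],-1],
  ],
)

```text
time: 5.0
tool_pos: [0.5759, -0.3187, 0.2693]
ee_rot: [-3.137, 0.007, 3.112]
wrist_force: [0.2, -0.4, -0.9]
width: 0.0138
```

```bash
python3 - <<'E'
from h import *
go([.6345,.1472,.263],71.9)
E
```

```text
t 5.0 pos [ 0.5759 -0.3187  0.2693] rpy [-179.75    0.4   178.3 ] F [ 0.2 -0.4 -0.9] w 0.0138
shift [-44.7 467.5   4.6] turn [  0.2   0.5 106.4]
```

move_arm(
  targets=[
    [[-2,20,0],[0,0,5],-1],
    [[-6,60,0],[0,0,13],-1],
    [[-10,105,0],[0,0,23],-1],
    [[-14,150,0],[0,0,33],-1],
    [[-19,200,0],[0,0,43],-1],
    [[-24,250,0],[0,0,53],-1],
    [[-29,300,0],[0,0,63],-1],
    [[-33,345,0],[0,0,73],-1],
    [[-38,390,0],[0,0,83],-1],
    [[-41,425,0],[0,0,93],-1],
    [[-44,455,0],[0,0,101],-1],
    [[-45,467,0],[0,0,106],-1],
    [[-45,467,0],[0,0,106.4],-1],
    [[-45,467,0],[0,0,106.4],-1],
    [[-45,467,0],[0,0,106.4],-1],
    [[-45,467,0],[0,0,106.4],-1],
  ],
)

```text
time: 7.0
tool_pos: [0.6337, 0.1467, 0.2646]
ee_rot: [3.141, -0.0, 1.254]
wrist_force: [0.2, -1.1, 0.2]
width: 0.0139
```

```bash
python3 - <<'E'
from h import *
go([.6345,.1472,.240],71.9)
im=viewer.snapshot("scene")[:,:,::-1];im2=viewer.snapshot("top")[:,:,::-1]
cv2.imwrite("pics/sr3.png",im)
o=status.get_obs()["tool_pos"]; print("tip pred px",proj("scene",o-[0,0,.1048]),"shaft top",proj("scene",o-[0,0,.01]))
cv2.imwrite("pics/s3.png",np.hstack([cv2.resize(im[40:190,265:385],None,fx=4,fy=4,interpolation=cv2.INTER_CUBIC),cv2.resize(im2[160:260,150:203],(318,600))]))
E
```

```text
t 7.0 pos [0.6337 0.1467 0.2646] rpy [179.99  -0.    71.86] F [ 0.2 -1.1  0.2] w 0.0139
shift [ 0.7  0.6 24.6] turn [ 0. -0. -0.]
tip pred px [[325.8883282  133.95915259]] shaft top [[329.70171687  93.50434097]]
```

View pics/s3.png

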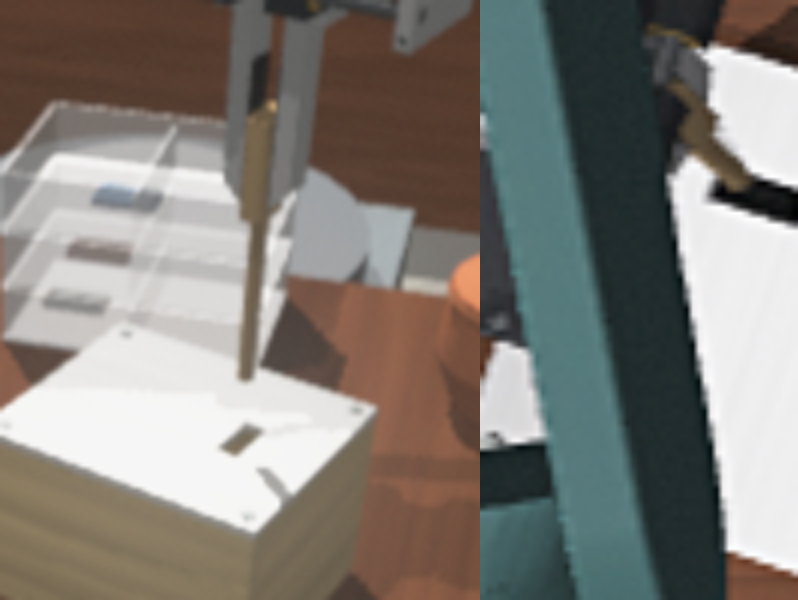

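The scene view shows the tip at about (326.5,135), as predicted (325.9,134). In the top view the tip is visible beside the slot at about (194,191). I'll lower it close to the lid and measure the offset there.

move_arm(
  targets=[
    [[0.7,0.6,12],[0,0,0],-1],
    [[0.7,0.6,24],[0,0,0],-1],
    [[0.7,0.6,30],[0,0,0],-1],
    [[0.7,0.6,30],[0,0,0],-1],
    [[0.7,0.6,30],[0,0,0],-1],
    [[0.7,0.6,30],[0,0,0],-1],
  ],
)

```text
time: 7.85
tool_pos: [0.6347, 0.148, 0.2352]
ee_rot: [3.14, -0.001, 1.255]
wrist_force: [-0.7, 0.6, 0.5]
width: 0.0138
```

```bash
python3 - <<'E'
from h import *
go([.6345,.1472,.228],71.9)
im=viewer.snapshot("scene")[:,:,::-1];im2=viewer.snapshot("top")[:,:,::-1]
o=status.get_obs()["tool_pos"]; T=o-[0,0,.1048]
bx=np.array([np.cos(np.radians(-18.1)),np.sin(np.radians(-18.1)),0]);by=np.array([-bx[1],bx[0],0])
print("tip",T)
for n in("scene","top"):
    p=proj(n,T)[0]; print(n,"tip pred",p,"slot px",proj(n,[.6345,.1472,.12]),"d/mm x",(proj(n,T+bx*.01)[0]-p)/10,"y",(proj(n,T+by*.01)[0]-p)/10)
a=im[115:165,300:350];b=im2[170:220,170:220]
cv2.imwrite("pics/s4.png",np.hstack([cv2.resize(k,(400,400),interpolation=cv2.INTER_CUBIC) for k in(a,b)]))
E
```

```text
t 7.85 pos [0.6347 0.148  0.2352] rpy [ 1.7994e+02 -4.0000e-02  7.1900e+01] F [-0.7  0.6  0.5] w 0.0138
shift [-0.8  0.   7.2] turn [ 0.1 -0.  -0. ]
tip [0.63467591 0.14796568 0.13021555]
scene tip pred [325.29867827 145.22809911] slot px [[324.79320343 149.21475276]] d/mm x [0.38627683 0.13618394] y [ 0.21488257 -0.19319501]
top tip pred [194.64361122 191.18421212] slot px [[195.88294523 192.05937177]] d/mm x [ 0.14460966 -0.4198161 ] y [-0.42089802 -0.13090038]
```

View pics/s4.png

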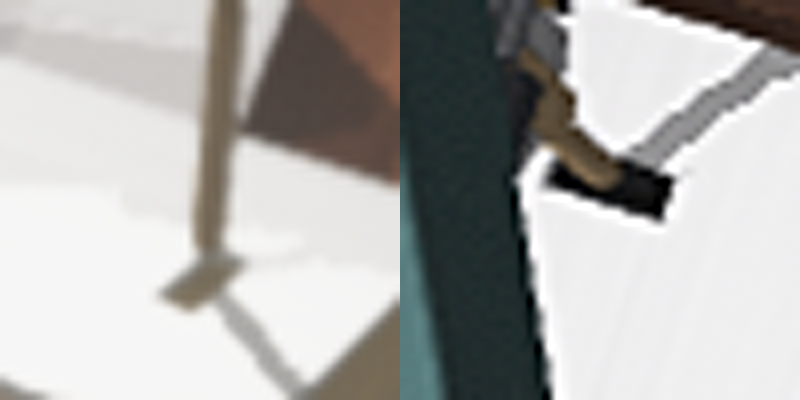

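Tip and slot agree with the predictions to about 1 mm across the slot: in the scene view the tip is at (325.7,145) and the slot at (324.9,149.8). I'll now insert slowly and check the force.

move_arm(
  targets=[
    [[-0.8,0,4],[0,0,0],-1],
    [[-0.8,0,8],[0,0,0],-1],
    [[-0.8,0,9],[0,0,0],-1],
    [[-0.8,0,10],[0,0,0],-1],
    [[-0.8,0,11],[0,0,0],-1],
    [[-0.8,0,11.5],[0,0,0],-1],
    [[-0.8,0,12],[0,0,0],-1],
    [[-0.8,0,12],[0,0,0],-1],
  ],
)

```text
time: 8.95
tool_pos: [0.6343, 0.1472, 0.2225]
ee_rot: [3.142, -0.0, 1.255]
wrist_force: [0.2, -0.2, -0.5]
width: 0.0138
```

move_arm(
  targets=[
    [[0,0,1],[0,0,0],-1],
    [[0,0,2],[0,0,0],-1],
    [[0,0,3],[0,0,0],-1],
    [[0,0,4],[0,0,0],-1],
    [[0,0,4],[0,0,0],-1],
  ],
)

```text
time: 9.57
tool_pos: [0.6342, 0.1472, 0.2183]
ee_rot: [-3.141, 0.0, 1.255]
wrist_force: [-0.1, 0.2, 0.0]
width: 0.0137
```

move_arm(
  targets=[
    [[0,0,1.5],[0,0,0],-1],
    [[0,0,3],[0,0,0],-1],
    [[0,0,4.5],[0,0,0],-1],
    [[0,0,6],[0,0,0],-1],
    [[0,0,7.5],[0,0,0],-1],
    [[0,0,9],[0,0,0],-1],
    [[0,0,9],[0,0,0],-1],
  ],
)

```text
time: 10.45
tool_pos: [0.6342, 0.1472, 0.2093]
ee_rot: [-3.141, 0.0, 1.255]
wrist_force: [-0.2, 0.0, 0.4]
width: 0.0139
```

move_arm(
  targets=[
    [[0,0,1],[0,0,0],-1],
    [[0,0,2],[0,0,0],-1],
    [[0,0,3],[0,0,0],-1],
    [[0,0,4],[0,0,0],-1],
    [[0,0,5],[0,0,0],-1],
    [[0,0,6],[0,0,0],-1],
    [[0,0,7],[0,0,0],-1],
  ],
)

```text
time: 11.32
tool_pos: [0.6343, 0.1472, 0.2024]
ee_rot: [3.142, -0.0, 1.255]
wrist_force: [-0.4, 0.4, -0.5]
width: 0.0141
```

move_arm(
  targets=[
    [[0,0,1],[0,0,0],-1],
    [[0,0,2],[0,0,0],-1],
    [[0,0,3],[0,0,0],-1],
    [[0,0,4],[0,0,0],-1],
    [[0,0,5],[0,0,0],-1],
    [[0,0,6],[0,0,0],-1],
    [[0,0,7],[0,0,0],-1],
  ],
)

```text
time: 12.2
tool_pos: [0.6343, 0.1472, 0.1954]
ee_rot: [3.142, -0.0, 1.255]
wrist_force: [0.6, 0.1, -1.2]
width: 0.0141
```

move_arm(
  targets=[
    [[0,0,1],[0,0,0],-1],
    [[0,0,2],[0,0,0],-1],
    [[0,0,3],[0,0,0],-1],
    [[0,0,4],[0,0,0],-1],
    [[0,0,5],[0,0,0],-1],
    [[0,0,6],[0,0,0],-1],
    [[0,0,7],[0,0,0],-1],
  ],
)

```text
time: 13.08
tool_pos: [0.6343, 0.1472, 0.1884]
ee_rot: [3.142, -0.0, 1.255]
wrist_force: [0.1, -1.2, -0.1]
width: 0.0137
```

move_arm(
  targets=[
    [[0,0,1],[0,0,0],-1],
    [[0,0,2],[0,0,0],-1],
    [[0,0,3],[0,0,0],-1],
    [[0,0,4],[0,0,0],-1],
    [[0,0,5],[0,0,0],-1],
    [[0,0,6],[0,0,0],-1],
    [[0,0,7],[0,0,0],-1],
  ],
)

```text
time: 13.95
tool_pos: [0.6343, 0.1472, 0.1814]
ee_rot: [3.142, -0.0, 1.255]
wrist_force: [-0.2, 0.1, 0.4]
width: 0.0138
```

move_arm(
  targets=[
    [[0,0,1],[0,0,0],-1],
    [[0,0,2],[0,0,0],-1],
    [[0,0,3],[0,0,0],-1],
    [[0,0,4],[0,0,0],-1],
    [[0,0,5],[0,0,0],-1],
    [[0,0,6],[0,0,0],-1],
    [[0,0,7],[0,0,0],-1],
  ],
)

```text
time: 14.82
tool_pos: [0.6342, 0.1472, 0.1744]
ee_rot: [-3.142, -0.0, 1.255]
wrist_force: [-0.7, -0.7, -0.2]
width: 0.0136
```

move_arm(
  targets=[
    [[0,0,1],[0,0,0],-1],
    [[0,0,2],[0,0,0],-1],
    [[0,0,3],[0,0,0],-1],
    [[0,0,4],[0,0,0],-1],
    [[0,0,5],[0,0,0],-1],
  ],
)

```text
time: 15.45
tool_pos: [0.6343, 0.1472, 0.1703]
ee_rot: [3.141, -0.0, 1.255]
wrist_force: [-1.9, -0.4, 3.7]
width: 0.0138
```

Contact: 3.7 N at about 54 mm depth. Continuing gently.

move_arm(
  targets=[
    [[0,0,0.7],[0,0,0],-1],
    [[0,0,1.4],[0,0,0],-1],
    [[0,0,2.1],[0,0,0],-1],
    [[0,0,2.8],[0,0,0],-1],
    [[0,0,3.5],[0,0,0],-1],
    [[0,0,4.2],[0,0,0],-1],
    [[0,0,5],[0,0,0],-1],
  ],
)

```text
time: 16.32
tool_pos: [0.6343, 0.1472, 0.1645]
ee_rot: [3.141, -0.0, 1.255]
wrist_force: [-0.9, 0.2, 3.3]
width: 0.0138
```

```bash
python3 - <<'E'
from h import *
go([.6345,.1472,.16],71.9)
im2=viewer.snapshot("top")[:,:,::-1];im=viewer.snapshot("scene")[:,:,::-1]
cv2.imwrite("pics/s5.png",np.hstack([cv2.resize(im[20:200,250:370],(400,600)),cv2.resize(im2[150:270,130:210],(400,600))]))
E
```

```text
t 16.32 pos [0.6343 0.1472 0.1645] rpy [ 1.7999e+02 -1.0000e-02  7.1900e+01] F [-0.9  0.2  3.3] w 0.0138
shift [0.1 0.2 4.5] turn [ 0. -0. -0.]
```

View pics/s5.png

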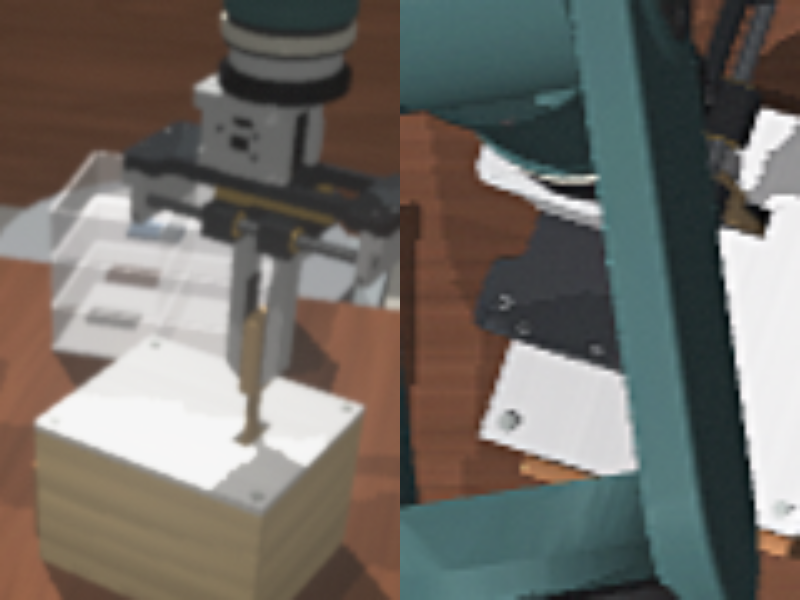

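The drawer front (orange) is emerging at the -x face, visible in the top crop near (570,470), and the stick is centred in the slot. I'll continue in small steps.

move_arm(
  targets=[
    [[0,0,0.5],[0,0,0],-1],
    [[0,0,1],[0,0,0],-1],
    [[0,0,1.5],[0,0,0],-1],
    [[0,0,2],[0,0,0],-1],
    [[0,0,2],[0,0,0],-1],
  ],
)

```text
time: 17.05
tool_pos: [0.6343, 0.1472, 0.1624]
ee_rot: [3.142, -0.0, 1.255]
wrist_force: [-0.1, -0.4, 2.3]
width: 0.0136
```

move_arm(
  targets=[
    [[0,0,0.4],[0,0,0],-1],
    [[0,0,0.8],[0,0,0],-1],
    [[0,0,0.8],[0,0,0],-1],
  ],
)

```text
time: 17.42
tool_pos: [0.6343, 0.1472, 0.1616]
ee_rot: [3.142, -0.0, 1.255]
wrist_force: [-1.0, 0.9, 3.7]
width: 0.0139
```

move_arm(
  targets=[
    [[0,0,0.4],[0,0,0],-1],
    [[0,0,0.8],[0,0,0],-1],
    [[0,0,0.8],[0,0,0],-1],
  ],
)

```text
time: 17.8
tool_pos: [0.6343, 0.1472, 0.1608]
ee_rot: [3.142, -0.0, 1.255]
wrist_force: [-1.1, -0.1, 2.7]
width: 0.0133
```

move_arm(
  targets=[
    [[0,0,0.4],[0,0,0],-1],
    [[0,0,0.8],[0,0,0],-1],
    [[0,0,0.8],[0,0,0],-1],
  ],
)

```text
time: 18.18
tool_pos: [0.6343, 0.1472, 0.1601]
ee_rot: [3.142, -0.0, 1.255]
wrist_force: [0.2, 0.5, 4.0]
width: 0.0139
```

```bash
python3 -c "
from h import *
go([.6345,.1472,.159],71.9)"
```

```text
t 18.18 pos [0.6343 0.1472 0.1601] rpy [ 1.800e+02 -1.000e-02  7.189e+01] F [0.2 0.5 4. ] w 0.0139
shift [0.1 0.2 1.1] turn [ 0. -0. -0.]
```

move_arm(
  targets=[
    [[0,0,0.3],[0,0,0],-1],
    [[0,0,0.6],[0,0,0],-1],
    [[0,0,0.6],[0,0,0],-1],
  ],
)

```text
time: 18.55
tool_pos: [0.6343, 0.1472, 0.16]
ee_rot: [3.141, -0.0, 1.255]
wrist_force: [-0.9, -0.3, 4.9]
width: 0.0139
```

move_arm(
  targets=[
    [[0,0,0.3],[0,0,0],-1],
    [[0,0,0.5],[0,0,0],-1],
    [[0,0,0.5],[0,0,0],-1],
  ],
)

```text
time: 18.92
tool_pos: [0.6343, 0.1472, 0.16]
ee_rot: [3.141, -0.0, 1.255]
wrist_force: [-2.1, -0.5, 6.3]
width: 0.0137
```

Bottomed: TCP z is stuck at 0.1600 with the force rising. One more slight push, then I check the drawer.

move_arm(
  targets=[
    [[0,0,0.5],[0,0,0],-1],
    [[0,0,0.9],[0,0,0],-1],
    [[0,0,0.9],[0,0,0],-1],
  ],
)

```text
time: 19.3
tool_pos: [0.6343, 0.1472, 0.16]
ee_rot: [3.14, -0.001, 1.255]
wrist_force: [-2.0, -0.6, 8.4]
width: 0.0138
```

```bash
python3 - <<'E'
from h import *
go([.6345,.1472,.27],71.9)
im2=viewer.snapshot("top")[:,:,::-1]
bx=np.array([np.cos(np.radians(-18.1)),np.sin(np.radians(-18.1)),0]);by=np.array([-bx[1],bx[0],0]);c=np.array([.5965,.160,0])
for d in(0,.006,.012,.018): print(d,[proj("top",c-bx*(.09+d)+by*y+[0,0,.06])[0].round(1) for y in(.04,-.04)])
im2=im2[225:275,130:230]; cv2.imwrite("pics/s6.png",cv2.resize(im2,(800,400),interpolation=cv2.INTER_CUBIC))
E
```

```text
t 19.3 pos [0.6343 0.1472 0.16  ] rpy [ 1.7993e+02 -4.0000e-02  7.1900e+01] F [-2.  -0.6  8.4] w 0.0138
shift [ 1.0e-01  4.0e-01 -1.1e+02] turn [ 0.1 -0.  -0. ]
0 [array([167. , 243.3]), array([198.9, 253.6])]
0.006 [array([166.1, 245.8]), array([198.1, 256. ])]
0.012 [array([165.3, 248.2]), array([197.2, 258.5])]
0.018 [array([164.4, 250.6]), array([196.4, 260.9])]
```

View pics/s6.png

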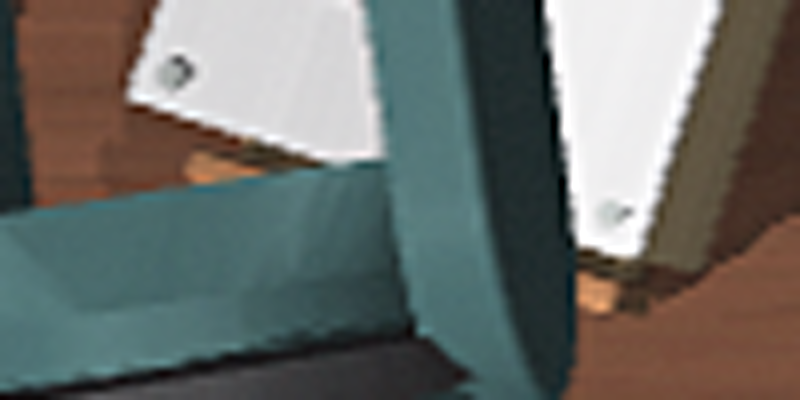

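The arm hides most of the drawer, but the force trace is a clear hard stop. I'll withdraw and check the drawer once the arm is away.

move_arm(
  targets=[
    [[0,0,-4],[0,0,0],-1],
    [[0,0,-14],[0,0,0],-1],
    [[0,0,-28],[0,0,0],-1],
    [[0,0,-42],[0,0,0],-1],
    [[0,0,-58],[0,0,0],-1],
    [[0,0,-75],[0,0,0],-1],
    [[0,0,-92],[0,0,0],-1],
    [[0,0,-108],[0,0,0],-1],
    [[0,0,-112],[0,0,0],-1],
    [[0,0,-112],[0,0,0],-1],
    [[0,0,-112],[0,0,0],-1],
  ],
)

```text
time: 20.72
tool_pos: [0.6339, 0.1471, 0.269]
ee_rot: [-3.14, 0.001, 1.255]
wrist_force: [0.2, -0.1, -0.6]
width: 0.014
```

```bash
python3 -c "
from h import *
go([.575,-.3181,.27],178.3)"
```

```text
t 20.73 pos [0.6339 0.1471 0.269 ] rpy [-1.799e+02  4.000e-02  7.189e+01] F [ 0.2 -0.1 -0.6] w 0.014
shift [-460.5   88.6   -0.8] turn [-1.000e-01 -1.000e-01 -1.064e+02]
```

move_arm(
  targets=[
    [[-20,4,0],[0,0,-5],-1],
    [[-60,12,0],[0,0,-13],-1],
    [[-105,20,0],[0,0,-23],-1],
    [[-150,29,0],[0,0,-33],-1],
    [[-200,38,0],[0,0,-43],-1],
    [[-250,48,0],[0,0,-53],-1],
    [[-300,58,0],[0,0,-63],-1],
    [[-345,66,0],[0,0,-73],-1],
    [[-390,75,0],[0,0,-83],-1],
    [[-425,82,0],[0,0,-93],-1],
    [[-450,87,0],[0,0,-101],-1],
    [[-460.5,88.6,0],[0,0,-106],-1],
    [[-460.5,88.6,0],[0,0,-106.4],-1],
    [[-460.5,88.6,0],[0,0,-106.4],-1],
    [[-460.5,88.6,0],[0,0,-106.4],-1],
    [[-460.5,88.6,0],[0,0,-106.4],-1],
  ],
)

```text
time: 22.72
tool_pos: [0.5756, -0.3174, 0.2702]
ee_rot: [-3.142, 0.0, 3.112]
wrist_force: [0.1, 0.3, -0.9]
width: 0.0138
```

```bash
python3 - <<'E'
from h import *
go([.575,-.3181,.190],178.3)
im2=viewer.snapshot("top")[:,:,::-1]; im=viewer.snapshot("scene")[:,:,::-1]
o=status.get_obs()["tool_pos"]; print("tip pred",proj("scene",o-[0,0,.1048]))
cv2.imwrite("pics/s7.png",np.hstack([cv2.resize(im2[155:275,130:230],(400,480),interpolation=cv2.INTER_CUBIC),cv2.resize(im[180:360,150:300],(400,480),interpolation=cv2.INTER_CUBIC)]))
E
```

```text
t 22.73 pos [ 0.5756 -0.3174  0.2702] rpy [-1.8000e+02  2.0000e-02  1.7833e+02] F [ 0.1  0.3 -0.9] w 0.0138
shift [ 0.6 -0.7 80.2] turn [-0.  0.  0.]
tip pred [[217.43577863 293.04195734]]
```

View pics/s7.png

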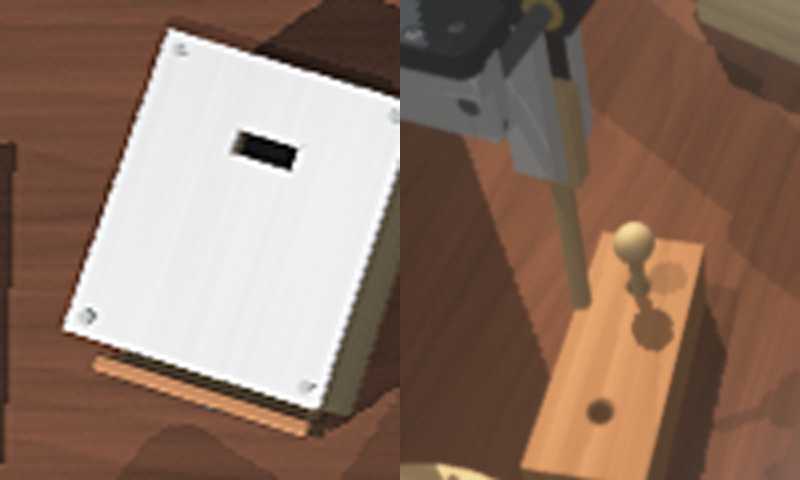

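The top crop shows the drawer fully out (front edge at about crop (100..310, 365..430)). The right half shows the stick held upright above its empty hole (600,411). I'll lower it in stages.

move_arm(
  targets=[
    [[0.6,-0.7,25],[0,0,0],-1],
    [[0.6,-0.7,55],[0,0,0],-1],
    [[0.6,-0.7,80],[0,0,0],-1],
    [[0.6,-0.7,92],[0,0,0],-1],
    [[0.6,-0.7,94],[0,0,0],-1],
    [[0.6,-0.7,94],[0,0,0],-1],
    [[0.6,-0.7,94],[0,0,0],-1],
  ],
)

```text
time: 23.7
tool_pos: [0.5753, -0.3191, 0.1776]
ee_rot: [-3.14, 0.002, 3.112]
wrist_force: [-0.1, -0.2, -0.6]
width: 0.0138
```

```bash
python3 - <<'E'
from h import *
go([.575,-.3181,.1155],178.3)
im=viewer.snapshot("scene")[:,:,::-1]
o=status.get_obs()["tool_pos"]; print("tip pred",proj("scene",o-[0,0,.1048]),"hole pred",proj("scene",[.575,-.3175,.06]), "hole seen",onz("scene",(224.7,333.8),.06))
cv2.imwrite("pics/s8.png",cv2.resize(im[300:350,200:250],(400,400),interpolation=cv2.INTER_CUBIC))
E
```

```text
t 23.7 pos [ 0.5753 -0.3191  0.1776] rpy [-1.7992e+02  1.3000e-01  1.7830e+02] F [-0.1 -0.2 -0.6] w 0.0138
shift [ 0.5  1.1 62.1] turn [-0.1  0.1 -0. ]
tip pred [[223.36882945 330.42366363]] hole pred [[224.39613096 333.90029132]] hole seen [ 0.57538389 -0.31721021  0.06      ]
```

View pics/s8.png

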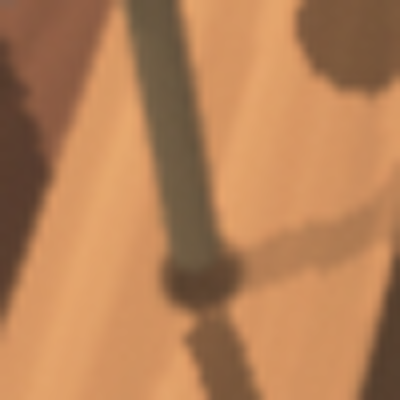

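The tip (crop 197,255) sits right above the hole (202,283), aligned after a 1 mm correction. I'll lower it in.

move_arm(
  targets=[
    [[0.3,1,3],[0,0,0],-1],
    [[0.3,1,8],[0,0,0],-1],
    [[0.3,1,12],[0,0,0],-1],
    [[0.3,1,15],[0,0,0],-1],
    [[0.3,1,18],[0,0,0],-1],
    [[0.3,1,20],[0,0,0],-1],
    [[0.3,1,20],[0,0,0],-1],
  ],
)

```text
time: 24.62
tool_pos: [0.5744, -0.3177, 0.1558]
ee_rot: [3.141, -0.0, 3.112]
wrist_force: [-0.2, 1.0, -1.0]
width: 0.0136
```

move_arm(
  targets=[
    [[0,0,6],[0,0,0],-1],
    [[0,0,12],[0,0,0],-1],
    [[0,0,18],[0,0,0],-1],
    [[0,0,24],[0,0,0],-1],
    [[0,0,30],[0,0,0],-1],
    [[0,0,35],[0,0,0],-1],
    [[0,0,38],[0,0,0],-1],
    [[0,0,39.5],[0,0,0],-1],
    [[0,0,39.5],[0,0,0],-1],
    [[0,0,39.5],[0,0,0],-1],
  ],
)

```text
time: 25.88
tool_pos: [0.5746, -0.3178, 0.1169]
ee_rot: [-3.141, 0.001, 3.112]
wrist_force: [-0.7, -0.3, -0.2]
width: 0.0135
```

move_arm(
  targets=[
    [[0,0,1],[0,0,0],-1],
    [[0,0,1.5],[0,0,0],-1],
    [[0,0,1.5],[0,0,0],-1],
    [[0,0,1.5],[0,0,0],-0.6],
    [[0,0,1.5],[0,0,0],0],
    [[0,0,1.5],[0,0,0],0.2],
    [[0,0,1.5],[0,0,0],0.2],
    [[0,0,1.5],[0,0,0],0.2],
    [[0,0,1.5],[0,0,0],0.2],
    [[0,0,1.5],[0,0,0],0.2],
    [[0,0,-20],[0,0,0],0.2],
    [[0,0,-60],[0,0,0],0.2],
    [[0,0,-110],[0,0,0],0.2],
    [[0,0,-160],[0,0,0],0.2],
    [[120,120,-160],[0,0,0],0.2],
    [[120,120,-160],[0,0,0],0.2],
    [[120,120,-160],[0,0,0],0.2],
    [[120,120,-160],[0,0,0],0.2],
    [[120,120,-160],[0,0,0],0.2],
    [[120,120,-160],[0,0,0],0.2],
  ],
)

```text
time: 28.38
tool_pos: [0.4588, -0.1951, 0.2762]
ee_rot: [3.141, -0.0, 3.111]
wrist_force: [-0.0, 0.5, 0.3]
width: 0.0563
```

```bash
python3 - <<'E'
from h import *
go([.575,-.3181,.1155],178.3)
im2=viewer.snapshot("top")[:,:,::-1]; im=viewer.snapshot("scene")[:,:,::-1]
cv2.imwrite("pics/s9.png",np.hstack([cv2.resize(im2[140:280,130:430],(400,187)),cv2.resize(im[260:380,190:350],(400,300),interpolation=cv2.INTER_CUBIC)[:187]]))
cv2.imwrite("pics/s9.png",np.vstack([cv2.resize(im2[140:290,120:440],(640,300)),cv2.resize(im[260:380,190:350],(640,300))[:, :]]))
E
```

```text
t 28.38 pos [ 0.4588 -0.1951  0.2762] rpy [ 1.7999e+02 -2.0000e-02  1.7826e+02] F [-0.   0.5  0.3] w 0.0563
shift [-120.  -119.5  160.6] turn [ 0. -0. -0.]
```

View pics/s9.png

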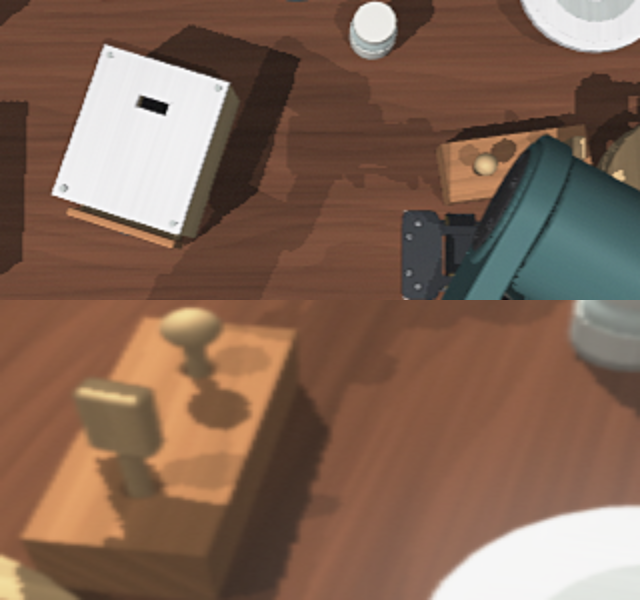

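The stick stands upright in its hole, the burnisher and jar are in place, the drawer is out and the arm is clear. I'm handing in.

```bash
python3 -c "
from bench import order
print(order.close_job())"
```

```text
the job is handed in; nothing more can be done
None
```

I took the stick from the rack and pushed it through the slot until the catch stopped. I then stood it back in its own hole and handed the job in at about 28 s; no verdict is reported.

- **Catch:** The stick met the catch somewhere between 50 and 54 mm below the lid. It moved under about 2–5 N and stopped firmly at about 65 mm. The highest wrist force I read was 8.4 N, well under the 20 N limit.
- **Drawer:** After the arm moved away, the pictures showed the drawer well out. I judged it fully out from the hard stop and the picture, and did not measure its 18 mm travel in that final picture.
- **Final picture:** The stick stands upright in its original hole, and the burnisher and jar are where they were. The arm is clear of everything, with the wrist force back near zero.
- **Not checked or in disagreement:** The two cameras disagreed by up to about 10° on the stick's initial turn about its axis, so I used a middle value and the grasp held. I did not measure the stick's exact final position; I released it within about 1 mm of where I had gripped it.

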